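Make up two tube-notching kits

TASK

Make up the two tube-notching kits from the stock on the bench. The blue tray gets the thick tube in its wide compartment, the red hole saw of the same diameter in the middle one and the locating pin in the narrow one; the yellow tray gets the thin red-brown tube in its wide compartment and the green hole saw in the middle one. Set each piece down standing upright on the tray floor as it stood on the bench, without dropping it, and leave the white spare hole saw, the hammer and the screwdriver alone.

Things in the scene. Friction and masses are not known exactly. Their poses are not given: they have to be found in the camera images.
- blue_tray: Blue sheet-steel tray, 82 (its x) by 216 mm (its y), 22 mm high, walls and floor 3 mm, 0.7 kg, loose. Origin: centre of its underside. Three compartments along y, each 76 mm in x inside: wide (84 mm in y) centred at y = +63 mm, middle (70 mm) at -17 mm, narrow (50 mm) at -80 mm. It lies across the robot's front, turned up to 17 degrees; the wide end may be left or right.
- yellow_tray: Yellow sheet-steel tray, 82 (its x) by 216 mm (its y), 22 mm high, walls and floor 3 mm, 0.7 kg, loose. Origin: centre of its underside. Three compartments along y, each 76 mm in x inside: wide (84 mm in y) centred at y = +63 mm, middle (70 mm) at -17 mm, narrow (50 mm) at -80 mm. It lies across the robot's front, turned up to 17 degrees; the wide end may be left or right.
- thick_tube: Thick dark steel tube blank standing on end: 48 mm outside diameter, 41 mm bore, 95 mm high, 0.3 to 0.45 kg. Origin: centre of its underside, z up its axis; its yaw does not matter.
- thin_tube: Thin steel tube blank in red-brown primer, standing on end: 32 mm outside diameter, 26 mm bore, 85 mm high, 0.14 to 0.21 kg. Origin: centre of its underside, z up its axis; its yaw does not matter.
- large_saw: Large red hole saw, 48 mm in diameter (the match of the thick tube), 0.2 to 0.33 kg, 90 mm high in all, standing on its teeth with the arbor up: a closed round cup 42 mm high, then a collar 20 mm across and 8 mm high, then a bright steel shank 11 mm across and 40 mm long (from 50 to 90 mm up) by which it can be gripped. Origin: centre of its underside (the teeth), z up along the shank; round, so its yaw does not matter.
- small_saw: Small green hole saw, 32 mm in diameter (the match of the thin tube), 0.12 to 0.19 kg, 90 mm high in all, standing on its teeth with the arbor up: a closed round cup 42 mm high, then a collar 20 mm across and 8 mm high, then a bright steel shank 11 mm across and 40 mm long (from 50 to 90 mm up) by which it can be gripped. Origin: centre of its underside (the teeth), z up along the shank; round, so its yaw does not matter.
- pin: Bright steel locating pin of the notcher, 0.16 to 0.25 kg, standing on its head: head 32 mm in diameter and 10 mm high at the bottom, shank 19 mm in diameter from 10 to 83 mm up, a thin brass-coloured wire ring 29 mm across through the shank 68 mm up (the ring gives no resistance to the fingers). Origin: centre of the underside of the head, z up the shank; its yaw does not matter.
- spare_saw: White spare hole saw of a third size, 40 mm in diameter, not wanted in either kit, to be left where it stands; 90 mm high in all, standing on its teeth with the arbor up: a closed round cup 42 mm high, then a collar 20 mm across and 8 mm high, then a bright steel shank 11 mm across and 40 mm long (from 50 to 90 mm up) by which it can be gripped. Origin: centre of its underside (the teeth), z up along the shank; round, so its yaw does not matter.
- hammer: Hammer 280 mm long lying at the left end of the work, handle towards the robot; to be left alone. Its frame's x runs along the handle to the head.
- screwdriver: Screwdriver with green handle, 200 mm long, lying at the right end of the work; to be left alone. Its frame's x runs along the handle to the tip.
Not all that is in view belongs to the job. Of the things like the thin_tube, leave any that is purple; of the rest the smaller one is meant. What is shaped like the thick_tube but purple is not meant.

How it is judged:
By the outcome, as a careful person would: the job done as asked, in the order asked, and still so for the second after the job is handed in, with the robot touching nothing.
It also fails if it takes over 131 s, if anything falls off the work surface, if the arm or the gripper's body presses on something with over 40 N, if the wrist force passes 120 N, or if a joint passes its speed limit or range.

ROBOT

A 6-joint arm with a two-finger parallel gripper is mounted at the origin on the work surface. World frame = base frame: x ahead of the robot, y to its left, z up, the work surface at z = 0. Lengths are in mm, angles in degrees, forces in N, time in s.
With the tool pointing down it reaches from about 300 to 850 mm from the base axis. Payload 4.2 kg.
Tool frame: the origin (TCP) lies on the centre line of the jaws, within the pads' length; the fingertips stand 14 mm ahead of it and the grasp point (between the pads) lies 5 mm behind it; z points along the fingers, y is the line along which they close (so a half turn about z gives the same grasp; the last joint's range is limited). The gripper opens to 91 mm and grips with 3 to 60 N. Pads are 32 mm wide; open, the fingers measure 118 mm over their backs; the gripper's body (76 mm by 178 mm) begins 60 mm behind the grasp point.
Start: joints at [-66.005, 18.312, 89.639, -0, 72.044, -1.146], TCP at [244.297, -520.543, 190.976] pointing down, gripper open.
Joint ranges: [-177.97, 177.97], [-48.28, 115.42], [12.27, 149.76], [-77.06, 257.06], [2.81, 150.46], [-146.56, 146.56]. Speed limits (degrees/s): [147.25, 147.25, 180, 180, 180, 180].

INTERFACE

Orientations are given as [roll, pitch, yaw] about the fixed x, y, z axes, in that order (R = Rz(yaw) Ry(pitch) Rx(roll)).
In Python, from workcell import env gives the robot as it stands.
- The arm moves only by the tool arm_command, never from a script. Its argument "motion" is a list of rows, each an object with "offset": the shift along the tool's x, y, z in m, a list of three; "spin": the turn about the tool's z in rad. In form: [{"offset": [tx, ty, tz], "spin": spin}, ...]. A call has 1 to 5 rows; each row shifts and turns the commanded pose from where the row before left it, along the tool's axes as they then stand; what a row does not reach is not made up. A row lasts 1/8 s, in which the tool goes at most 62.5 mm and 10.7 degrees, less where a joint would pass 70% of its speed; a pose out of reach is approached as far as the arm can. A call with a gripper value outside its range is refused whole. "jaw" is the finger opening in m, from 0 to 0.0912, set as the call begins (left out, the last holds). The fingers move at their own pace and stop on an object; "newtons" is the grip in N (left out, the last holds). Time passes only in rows, so rows that do not move let the fingers close. It gives the time, the measured TCP pose, the force, the opening and the grip force at its end, in the units of the state.
- env.state(): the state, without advancing time (a new reading comes with each control period).
- env.grab_frame(name): name is "scene" or "top" or "wrist"; returns (picture, depth): 400x640x3 uint8, blue, green, red; 400x640 float32, mm along the optical axis (not along the pixel's ray), 0 where there is no reading.
- env.camera_model(name): a dict with "fx", "fy", "cx", "cy" (pixels), "k1" (the pictures are not rectified: a ray, as slopes to the right and down, at radius r is drawn at 1 + k1 r^2 times it, then the intrinsics apply), "eye" and "rotation" of the camera in the world; the wrist camera has in their place "hand_eye" (4x4, takes a point from camera to tool coordinates, whose origin is the TCP and whose axes are the flange's). Camera axes: x right, y down, z forward; pixel columns grow to the right and rows downward; lengths in mm; the calibration is good to about 2 mm. A picture is of the moment at which its call begins: read the wrist's pose just before it. camera_model takes no time and is no camera call.
- env.job_done(): hands the job in; it is judged then, once.
Trained networks look in the newest picture that a camera, given by its name, has taken for a name from the list of things; names that differ only in an ending like _2 or _b are one class to them, and where a whole thing is asked for, a point or a joint stands for the part that bears it (a point fixed in the world has none). Each returns a list of dicts, best first, with "score" (0 to 1); they miss things now and then, are a little off and sometimes report something else, mostly with a low value. They report only what shows in the picture. A call takes as long as a camera call. They do not tell look-alikes from the thing itself.
- env.boxes_of(camera, target): "bbox" ([left, top, right, bottom] in pixels, round what is visible of it).
- env.pinpoint(camera, target): "location" ([column, row] in pixels: a listed point, or the origin of a listed thing).
The state is a dict: "time_s": time; "qpos": joint angles; "qvel": joint speeds; "effort": joint torques, N m; "ee_pos": TCP position; "ee_rot": TCP orientation; "force": force on the tool from outside, world axes, zero at the start; "torque": the same for the moment, N m; "gripper_width": finger opening in mm; "gripper_force": force on a finger pad.
Only numpy, scipy, OpenCV 4.12 (cv2) and the standard library are available. Lean on these libraries where they do the work, as an engineer would, in place of code of your own. Each camera call takes 0.05 s, during which the arm holds its last target. There are 200 camera calls.

## Working session

There is one attempt and no reset: what is moved stays moved. The work goes in short steps, Python scripts to look and compute and a tool call to move; the robot and the scene stay as the last step left them, time stands still between calls to the robot, and variables do not carry over. Pictures are saved under pics/ and viewed, at most 14 in all, crops included, and the job is handed in when it is done.

Besides the shell and the picture viewer there is one more tool, called after ">>>" by a JSON object that holds its "fn" and its "kwargs". arm_command: Moves the arm, as the interface text tells. Its arguments: {"type":"object","properties":{"motion":{"type":"array"},"jaw":{"type":"number"},"newtons":{"type":"number"}},"required":["motion"]}

```bash
mkdir -p pics; ls
cat > h.py <<'E'
import numpy as np,cv2
from workcell import env
from scipy.spatial.transform import Rotation as Ro
def ray(m,u,v):
    d=np.array([[[(u),(v)]]],float)
    K=np.array([[m['fx'],0,m['cx']],[0,m['fy'],m['cy']],[0,0,1]])
    p=cv2.undistortPoints(d,K,np.array([m['k1'],0,0,0]))[0,0]
    return np.array([p[0],p[1],1])
def pose(name,st=None):
    m=env.camera_model(name)
    if name=='wrist':
        st=st or env.state()
        T=np.array(m['hand_eye']);R=Ro.from_euler('xyz',st['ee_rot'],degrees=True).as_matrix()
        return m,R@T[:3,:3],R@T[:3,3]+np.array(st['ee_pos'])
    return m,np.array(m['rotation']),np.array(m['eye'])
def cloud(name):
    st=env.state();m,R,e=pose(name,st);im,d=env.grab_frame(name)
    v,u=np.mgrid[:400,:640];K=np.array([[m['fx'],0,m['cx']],[0,m['fy'],m['cy']],[0,0,1]])
    p=cv2.undistortPoints(np.stack([u,v],-1).reshape(-1,1,2).astype(float),K,np.array([m['k1'],0,0,0])).reshape(400,640,2)
    P=np.dstack([p,np.ones((400,640))])*d[...,None]
    W=P@R.T+e; W[d==0]=np.nan
    return im,d,W
E
python3 - <<'E'
from h import *
print(env.state())
for c in('scene','top','wrist'):
    print(c,env.camera_model(c))
for c in('top','scene'):
    im,d,W=cloud(c); cv2.imwrite(f'pics/{c}0.png',im); np.savez(f'{c}0.npz',im=im,W=W)
E
```

```text
pics
{'time_s': 0.0, 'qpos': array([-6.60054465e+01,  1.83495105e+01,  8.97041379e+01,  1.89973812e-03,
        7.20413850e+01, -1.14566098e+00]), 'qvel': array([-0.00949286,  0.04261526,  0.03377086, -0.01066335,  0.03274536,
       -0.039639  ]), 'effort': array([ 3.43945776e-04, -4.12458909e+01, -2.31972939e+01,  7.25466921e-02,
        4.58172010e-02, -1.67123826e-04]), 'ee_pos': array([ 244.08455429, -520.05548576,  190.15701303]), 'ee_rot': array([-1.79905022e+02, -3.70596579e-03,  2.51396242e+01]), 'force': array([-0.4030928 ,  0.05728366,  0.42195798]), 'torque': array([ 0.00702775, -0.04532643, -0.0440668 ]), 'gripper_force': 0.0, 'gripper_width': 91.22166086494862}
scene {'fx': 513.0193824255128, 'fy': 513.0193824255128, 'cx': 313.6635751399136, 'cy': 195.0191297086292, 'k1': -0.07065887219609542, 'eye': array([1557.49132433,  544.69489507, 1211.92366552]), 'rotation': array([-134.39301199,    1.18249238,  116.0345585 ])}
top {'fx': 401.1362192756944, 'fy': 401.1362192756944, 'cx': 310.5442195266143, 'cy': 204.02919847858902, 'k1': 0.026800584347378, 'eye': array([ 259.81903817,    6.82027164, 1430.82007666]), 'rotation': array([-169.34303356,   -0.53704825,  -91.58698957])}
wrist {'fx': 295.93207374758873, 'fy': 295.93207374758873, 'cx': 322.85477245396385, 'cy': 199.47567064011972, 'k1': -0.053218509318966385, 'hand_eye': array([[ 1.01606206e-03, -9.65643973e-01, -2.59866667e-01,
         7.52955080e+01],
       [ 9.99999377e-01,  1.10115641e-03, -1.81876447e-04,
        -1.14585932e+00],
       [ 4.61781742e-04, -2.59866321e-01,  9.65644491e-01,
        -1.93255844e+02],
       [ 0.00000000e+00,  0.00000000e+00,  0.00000000e+00,
         1.00000000e+00]])}Traceback (most recent call last):
  File "<stdin>", line 6, in <module>
  File "h.py", line 21, in cloud
    W=P@R.T+e; W[d==0]=np.nan
      ~~~~~^~
ValueError: operands could not be broadcast together with shapes (400,640) (3,)
```

```bash
sed -i "s/np.array(m\['rotation'\])/Ro.from_euler('xyz',m['rotation'],degrees=True).as_matrix()/" h.py
python3 - <<'E'
from h import *
for c in('top','scene'):
    im,d,W=cloud(c); cv2.imwrite(f'pics/{c}0.png',im); np.savez(f'{c}0.npz',im=im,W=W)
    z=W[...,2]; print(c,np.nanpercentile(z,[1,5,50,95,99]))
    for t in ['blue_tray','yellow_tray','thick_tube','thin_tube','large_saw','small_saw','pin','spare_saw','hammer','screwdriver']:
        for b in env.boxes_of(c,t)[:4]: print(t,round(b['score'],2),[int(x) for x in b['bbox']])
E
```

```text
top [-7.62023670e+02 -7.55171419e+02 -5.22882043e-01  6.43044439e+02
  7.50067214e+02]
blue_tray 0.92 [312, 159, 374, 187]
yellow_tray 0.75 [231, 170, 295, 203]
thick_tube 0.72 [252, 239, 273, 256]
thick_tube 0.47 [245, 212, 262, 228]
large_saw 0.62 [395, 201, 406, 208]
pin 0.47 [393, 199, 410, 208]
spare_saw 0.63 [323, 216, 336, 229]
hammer 0.56 [144, 194, 172, 276]
screwdriver 0.87 [439, 203, 457, 252]
scene [-756.93136584 -750.29600443    0.96602264  299.58923073  430.41057303]
blue_tray 0.63 [220, 193, 289, 240]
yellow_tray 0.6 [308, 219, 382, 266]
thick_tube 0.93 [359, 194, 377, 224]
thick_tube 0.76 [366, 172, 381, 195]
thin_tube 0.86 [440, 202, 458, 238]
thin_tube 0.7 [414, 207, 426, 232]
thin_tube 0.58 [422, 195, 433, 218]
large_saw 0.73 [335, 181, 355, 208]
small_saw 0.69 [219, 161, 229, 182]
small_saw 0.54 [261, 160, 272, 179]
pin 0.72 [220, 158, 229, 183]
pin 0.35 [259, 156, 270, 180]
spare_saw 0.69 [291, 172, 300, 194]
hammer 0.72 [335, 179, 352, 205]
hammer 0.64 [458, 207, 492, 281]
hammer 0.32 [309, 216, 379, 265]
screwdriver 0.67 [199, 138, 220, 155]
```

View pics/top0.png

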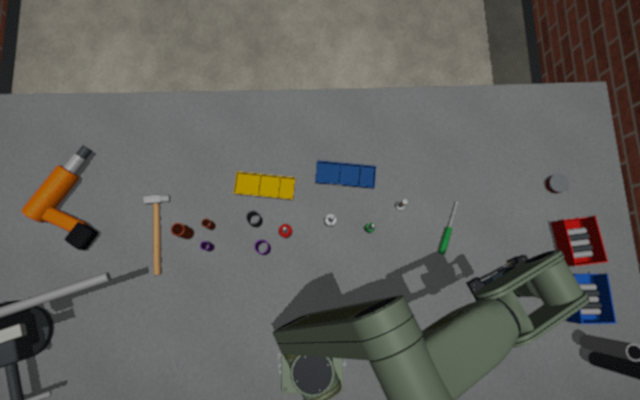

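View pics/scene0.png

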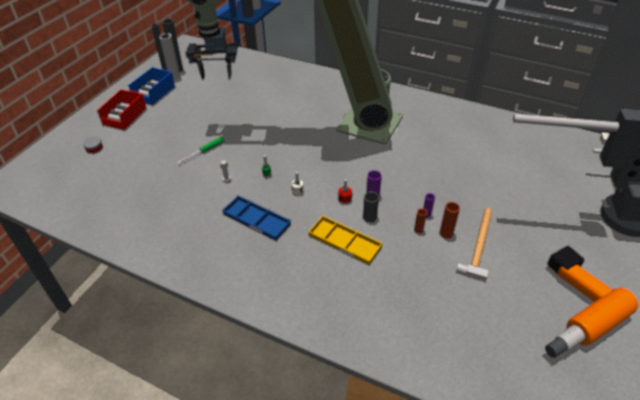

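```bash
cat > rt.py <<'E'
from h import *
S=np.load('top0.npz');im,W=S['im'],S['W']
def reg(n,l,t,r,b,zmin,zmax=130):
    P=W[t:b,l:r].reshape(-1,3);P=P[(P[:,2]>zmin)&(P[:,2]<zmax)]
    if len(P)<3: print(n,'few');return
    print(n,len(P),'zmax',P[:,2].max().round(),'mid',((P.max(0)+P.min(0))/2).round(1),'ext',np.ptp(P,0).round())
reg('thick',243,208,265,230,80);reg('pthick',252,236,274,258,80)
reg('bigbrown',168,220,196,240,60);reg('thin',198,215,217,232,60);reg('pthin',198,238,217,253,60)
reg('red',275,220,296,240,25);reg('white',320,210,340,230,25);reg('green',360,218,380,236,25);reg('pin',390,195,412,212,20)
for n,lo,hi in(('yellow',(20,120,150),(40,255,255)),('blue',(100,120,60),(125,255,255))):
    hsv=cv2.cvtColor(im,cv2.COLOR_BGR2HSV);m=cv2.inRange(hsv,lo,hi);m[:150]=0;m[210:]=0;m[:,:225]=0;m[:,385:]=0
    P=W[m>0];P=P[(P[:,2]>-5)&(P[:,2]<40)]
    print(n,len(P),cv2.minAreaRect(P[:,:2].astype(np.float32)),P[:,2].min(),P[:,2].max())
cv2.imwrite('pics/tr.png',cv2.resize(im[150:260,160:420],(780,330),interpolation=cv2.INTER_CUBIC))
E
python3 rt.py
```

```text
thick 61 zmax 103.0 mid [470.  182.9  91.5] ext [46. 46. 23.]
pthick 58 zmax 101.0 mid [371.9 155.5  90.4] ext [44. 47. 20.]
bigbrown 182 zmax 127.0 mid [433.3 424.3  93.5] ext [43. 44. 67.]
thin 56 zmax 89.0 mid [456.6 343.1  74.8] ext [31. 32. 29.]
pthin 54 zmax 89.0 mid [381.3 344.6  75.3] ext [30. 30. 28.]
red 151 zmax 94.0 mid [429.5  79.6  60.1] ext [46. 45. 67.]
white 107 zmax 93.0 mid [461.2 -80.   59.5] ext [38. 36. 66.]
green 71 zmax 90.0 mid [ 432.4 -218.4   57.9] ext [31. 31. 65.]
pin 53 zmax 88.0 mid [ 512.9 -334.7   54. ] ext [18. 19. 67.]
yellow 1022 ((599.1349487304688, 150.060791015625), (210.29769897460938, 74.1859359741211), 82.2835922241211) -4.782475065513836 28.718426935220805
blue 1234 ((633.564208984375, -143.26724243164062), (212.1975860595703, 84.38851165771484), 83.23892974853516) -4.803496849824569 28.278257401861993
```

View pics/tr.png

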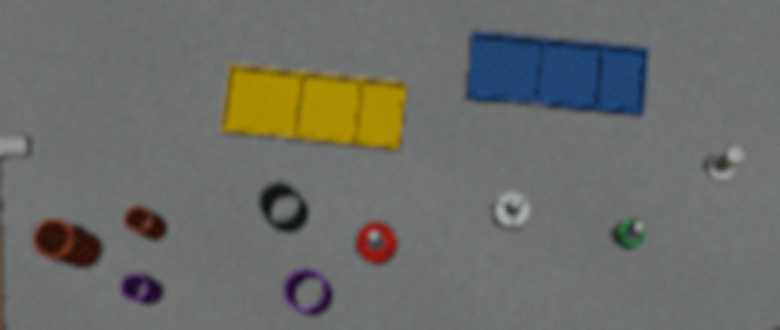

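The crop shows both trays with the wide compartment on the left (+y): yellow at (230–300), blue at (470–540). The dark thick tube is at (284,207), the small red-brown tube at (145,222), the red saw at (377,242), the green saw at (629,233) and the pin at (725,162). I'll set out towards the thick tube, with yaw 90 so that tool x = +y world and tool y = +x world.

>>> {"fn": "arm_command", "kwargs": {"motion": [{"offset": [0,0,0],"spin": -0.162},{"offset": [0,0,0],"spin": -0.162},{"offset": [0,0,0],"spin": -0.162},{"offset": [0,0,0],"spin": -0.162},{"offset": [0,0,0],"spin": -0.162}]}}

```text
time_s: 1.78
ee_pos: [244.3, -520.5, 191.0]
ee_rot: [180.0, 0.0, 71.9]
force: [0.3, 0.2, 1.0]
gripper_width: 91.2
gripper_force: 0.0
```

>>> {"fn": "arm_command", "kwargs": {"motion": [{"offset": [0,0,0],"spin": -0.162},{"offset": [0,0,0],"spin": -0.162},{"offset": [0.0585,0.019,0],"spin": 0},{"offset": [0.0585,0.019,0],"spin": 0},{"offset": [0.0585,0.019,0],"spin": 0}]}}

```text
time_s: 2.4
ee_pos: [301.3, -343.3, 191.0]
ee_rot: [180.0, 0.0, 90.1]
force: [1.8, 0.7, -0.1]
gripper_width: 91.2
gripper_force: 0.0
```

>>> {"fn": "arm_command", "kwargs": {"motion": [{"offset": [0.0585,0.019,0],"spin": 0},{"offset": [0.0585,0.019,0],"spin": 0},{"offset": [0.0585,0.019,0],"spin": 0},{"offset": [0.0585,0.019,0],"spin": 0},{"offset": [0.0585,0.019,0],"spin": 0}]}}

```text
time_s: 3.02
ee_pos: [395.9, -50.4, 191.4]
ee_rot: [179.9, 0.0, 90.1]
force: [2.0, -0.3, 0.1]
gripper_width: 91.3
gripper_force: 0.0
```

>>> {"fn": "arm_command", "kwargs": {"motion": [{"offset": [0.0585,0.019,0],"spin": 0},{"offset": [0.0585,0.019,0],"spin": 0},{"offset": [0.0585,0.018,0],"spin": 0},{"offset": [0.0585,0.018,0],"spin": 0},{"offset": [0,0,0],"spin": 0}]}}

```text
time_s: 3.65
ee_pos: [469.7, 185.5, 190.6]
ee_rot: [180.0, -0.0, 90.4]
force: [-0.4, -0.0, -0.1]
gripper_width: 91.2
gripper_force: 0.0
```

```bash
cat > w.py <<'E'
import sys
from h import *
def take(n):
    im,d,W=cloud('wrist');cv2.imwrite(f'pics/{n}.png',im);np.savez(n+'.npz',im=im,W=W);return im,W
def near(W,x,y,r,zmin,zmax=140):
    # blob above zmin around expected place
    Q=W.reshape(-1,3);k=(np.hypot(Q[:,0]-x,Q[:,1]-y)<r)&(Q[:,2]>zmin)&(Q[:,2]<zmax);P=Q[k]
    if len(P)<5:return None
    c,rad=cv2.minEnclosingCircle(P[:,:2].astype(np.float32))
    a=np.percentile(P,[1,99],axis=0)
    return len(P),'circ',np.round(c,1),round(rad,1),'mid',a.mean(0).round(1),'ext',np.ptp(a,axis=0).round(1),'zmax',P[:,2].max().round(1)
E
python3 - <<'E'
from w import *
im,W=take('w1');s=env.state();print(s['ee_pos'],s['ee_rot'])
for n,x,y,r,z in(('thick',470,183,40,85),('pthick',372,155,40,85),('thin',457,343,25,75),('big',433,424,40,100),('red',430,80,35,25),('redsh',430,80,20,60)):print(n,near(W,x,y,r,z))
E
```

```text
[468.85541342 183.26553246 190.48250109] [-1.79957802e+02  3.87793437e-02  9.03102313e+01]
thick (617, 'circ', array([474.2, 188.9]), 23.9, 'mid', array([474.3, 189. ,  90.6]), 'ext', array([46.3, 46.2, 10.6]), 'zmax', np.float64(96.3))
pthick (499, 'circ', array([376.4, 160.5]), 24.3, 'mid', array([376.8, 165.7,  90.5]), 'ext', array([47.2, 36.5, 10.5]), 'zmax', np.float64(96.1))
thin (473, 'circ', array([461. , 347.9]), 16.0, 'mid', array([461.3, 347.8,  80.9]), 'ext', array([30.3, 30.3, 11.1]), 'zmax', np.float64(86.9))
big None
red (510, 'circ', array([434.5,  90.7]), 22.5, 'mid', array([434.6,  98.2,  35.2]), 'ext', array([42. , 17.9, 19.3]), 'zmax', np.float64(47.0))
redsh None
```

View pics/w1.png

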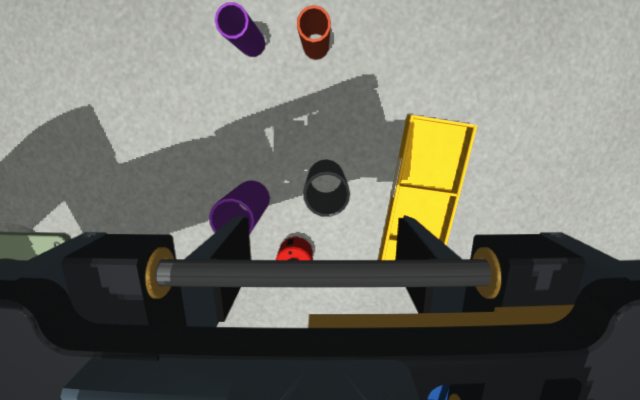

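The wrist view shows the dark tube at (326,188) between the fingers. Measured, it is at (474,188) with radius 24 and top at 95, which matches the given size. I'll descend and grip.

>>> {"fn": "arm_command", "kwargs": {"motion": [{"offset": [0.005,0.005,0.02],"spin": 0},{"offset": [0,0,0.04],"spin": 0},{"offset": [0,0,0.04],"spin": 0},{"offset": [0,0,0.033],"spin": 0},{"offset": [0,0,0],"spin": 0}], "jaw": 0.0912}}

```text
time_s: 4.32
ee_pos: [471.6, 184.7, 56.2]
ee_rot: [-179.7, 0.1, 90.0]
force: [0.3, -0.9, 0.3]
gripper_width: 91.3
gripper_force: 0.0
```

>>> {"fn": "arm_command", "kwargs": {"motion": [{"offset": [0,0,0],"spin": 0},{"offset": [0,0,0],"spin": 0},{"offset": [0,0,0],"spin": 0},{"offset": [0,0,0],"spin": 0},{"offset": [0,0,0],"spin": 0}], "jaw": 0.035, "newtons": 25}}

```text
time_s: 4.95
ee_pos: [473.8, 187.0, 58.2]
ee_rot: [180.0, 0.0, 90.1]
force: [-0.1, -0.0, 2.7]
gripper_width: 46.5
gripper_force: 25.0
```

>>> {"fn": "arm_command", "kwargs": {"motion": [{"offset": [0,0,-0.03],"spin": 0},{"offset": [0,0,-0.045],"spin": 0},{"offset": [0,0,-0.045],"spin": 0},{"offset": [-0.052,0.021,0],"spin": 0},{"offset": [-0.052,0.021,0],"spin": 0}]}}

```text
time_s: 5.58
ee_pos: [516.1, 82.3, 177.9]
ee_rot: [180.0, 0.0, 90.3]
force: [0.6, 0.9, -4.1]
gripper_width: 46.3
gripper_force: 25.0
```

>>> {"fn": "arm_command", "kwargs": {"motion": [{"offset": [-0.052,0.021,0],"spin": 0},{"offset": [-0.052,0.021,0],"spin": 0},{"offset": [-0.052,0.021,0],"spin": 0},{"offset": [-0.052,0.021,0],"spin": 0},{"offset": [-0.052,0.021,0],"spin": 0}]}}

```text
time_s: 6.2
ee_pos: [621.4, -178.2, 176.6]
ee_rot: [-179.9, -0.1, 90.1]
force: [1.3, 0.6, -3.1]
gripper_width: 46.3
gripper_force: 25.0
```

>>> {"fn": "arm_command", "kwargs": {"motion": [{"offset": [-0.052,0.021,0],"spin": 0},{"offset": [0,0,0],"spin": 0},{"offset": [0,0,0],"spin": 0}]}}

```text
time_s: 6.58
ee_pos: [641.8, -228.3, 176.4]
ee_rot: [-179.8, -0.1, 90.1]
force: [0.6, 0.5, -3.8]
gripper_width: 46.3
gripper_force: 25.0
```

```bash
cat > tray.py <<'E'
from w import *
from scipy.optimize import minimize
def tray(im,W,col):
    hsv=cv2.cvtColor(im,cv2.COLOR_BGR2HSV)
    lo,hi=((20,120,80),(35,255,255)) if col=='yellow' else ((100,120,40),(125,255,255))
    m=cv2.morphologyEx(cv2.inRange(hsv,lo,hi),cv2.MORPH_OPEN,np.ones((3,3)))
    P=W[m>0];P=P[np.isfinite(P[:,2])];
    fl=P[abs(P[:,2])<12]; P=P[(P[:,2]>16)&(P[:,2]<28)]
    print('rim',len(P),'z',np.median(P[:,2]),'floor z',np.median(fl[:,2]), 'rect',cv2.minAreaRect(P[:,:2].astype(np.float32)))
    return P
def fit(P,x,y,yaw):
    # distance of rim points to the wall centrelines of the model
    def cost(p):
        c,s=np.cos(p[2]),np.sin(p[2]);d=P[:,:2]-p[:2];u=d[:,0]*c+d[:,1]*s;v=-d[:,0]*s+d[:,1]*c
        w=np.stack([abs(abs(u)-39.5)]+[abs(v-k) for k in(106.5,19.5,-53.5,-106.5)]).min(0)
        out=np.maximum(abs(u)-41,0)+np.maximum(abs(v)-108,0)
        return np.mean(np.minimum(w,6)+np.minimum(out,20))
    r=min((minimize(cost,(x+a,y+b,np.radians(yaw)),method='Nelder-Mead',options=dict(initial_simplex=np.array([x+a,y+b,np.radians(yaw)])+np.array([[0,0,0],[8,0,0],[0,8,0],[0,0,.05]]))) for a in(-8,0,8) for b in(-8,0,8)),key=lambda r:r.fun)
    c,s=np.cos(r.x[2]),np.sin(r.x[2])
    print('fit',r.x[:2].round(1),'yaw',np.degrees(r.x[2]).round(1),'cost',round(r.fun,2))
    for n,k in(('wide',63),('mid',-17),('narrow',-80)):print(n,(r.x[:2]+k*np.array([-s,c])).round(1))
E
python3 - <<'E'
from tray import *
im,W=take('w2');s=env.state();print(s['ee_pos'],s['ee_rot'],s['gripper_width'],s['force'])
fit(tray(im,W,'blue'),637,-138,-7)
E
```

```text
[ 641.93668604 -227.70953385  176.89200354] [-1.79867444e+02 -7.73180027e-02  9.01384659e+01] 46.326154082039956 [ 0.35099703  0.33935962 -4.03360144]
rim 2135 z 21.941200777114148 floor z 2.5623559835850642 rect ((637.1090087890625, -138.74752807617188), (215.75717163085938, 82.66621398925781), 83.15015411376953)
fit [ 637.  -139.3] yaw -7.0 cost 1.01
wide [644.6 -76.8]
mid [ 634.9 -156.2]
narrow [ 627.3 -218.7]
```

View pics/w2.png

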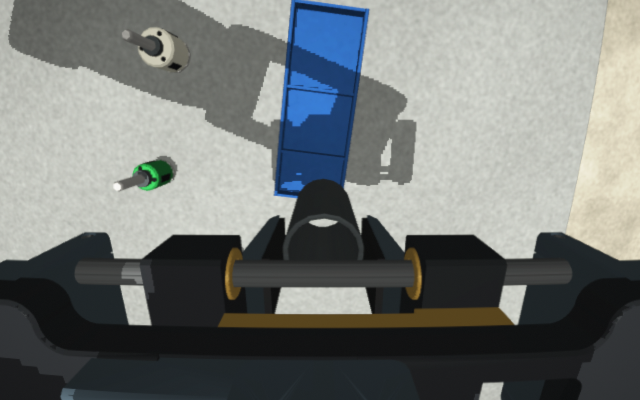

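The blue tray fits the model well: yaw -7, rim at z 22, wide compartment at the far (+y) end, so its centre is at (644.6, -77). I'll carry the tube there and lower it.

>>> {"fn": "arm_command", "kwargs": {"motion": [{"offset": [0.05,0.001,0],"spin": 0},{"offset": [0.05,0.001,0],"spin": 0},{"offset": [0.05,0.001,0],"spin": 0},{"offset": [0,0,0.04],"spin": 0},{"offset": [0,0,0.04],"spin": 0}]}}

```text
time_s: 7.25
ee_pos: [645.1, -76.1, 98.1]
ee_rot: [179.9, 0.0, 90.3]
force: [-0.1, 0.9, -3.6]
gripper_width: 46.5
gripper_force: 25.0
```

>>> {"fn": "arm_command", "kwargs": {"motion": [{"offset": [0,0,0.02],"spin": 0},{"offset": [0,0,0.01],"spin": 0},{"offset": [0,0,0.003],"spin": 0},{"offset": [0,0,0],"spin": 0},{"offset": [0,0,0],"spin": 0}]}}

```text
time_s: 7.88
ee_pos: [646.1, -78.8, 66.1]
ee_rot: [179.9, 0.0, 90.1]
force: [-0.4, -0.4, -4.0]
gripper_width: 46.5
gripper_force: 25.0
```

>>> {"fn": "arm_command", "kwargs": {"motion": [{"offset": [0,0,0.0015],"spin": 0},{"offset": [0,0,0.001],"spin": 0},{"offset": [0,0,0],"spin": 0},{"offset": [0,0,0],"spin": 0}]}}

```text
time_s: 8.38
ee_pos: [645.4, -78.8, 62.4]
ee_rot: [180.0, 0.0, 90.1]
force: [-0.1, -0.2, -4.1]
gripper_width: 46.3
gripper_force: 25.0
```

>>> {"fn": "arm_command", "kwargs": {"motion": [{"offset": [0,0,0.001],"spin": 0},{"offset": [0,0,0],"spin": 0},{"offset": [0,0,0],"spin": 0}]}}

```text
time_s: 8.75
ee_pos: [645.5, -78.7, 61.7]
ee_rot: [180.0, 0.0, 90.1]
force: [-0.2, -0.3, -1.3]
gripper_width: 46.6
gripper_force: 25.0
```

>>> {"fn": "arm_command", "kwargs": {"motion": [{"offset": [0,0,0.0005],"spin": 0},{"offset": [0,0,0],"spin": 0},{"offset": [0,0,0],"spin": 0}]}}

```text
time_s: 9.12
ee_pos: [645.6, -78.6, 61.6]
ee_rot: [180.0, -0.0, 90.1]
force: [-1.1, 0.5, 3.3]
gripper_width: 46.4
gripper_force: 25.0
```

>>> {"fn": "arm_command", "kwargs": {"motion": [{"offset": [0,0,0],"spin": 0},{"offset": [0,0,0],"spin": 0},{"offset": [0,0,0],"spin": 0},{"offset": [0,0,-0.02],"spin": 0},{"offset": [0,0,-0.05],"spin": 0}], "jaw": 0.075}}

```text
time_s: 9.75
ee_pos: [643.6, -78.6, 128.8]
ee_rot: [-179.6, -0.0, 90.1]
force: [0.5, -1.0, 0.7]
gripper_width: 75.0
gripper_force: 0.0
```

>>> {"fn": "arm_command", "kwargs": {"motion": [{"offset": [0,0,-0.055],"spin": 0},{"offset": [0.033,-0.053,0],"spin": 0},{"offset": [0.033,-0.053,0],"spin": 0},{"offset": [0.033,-0.053,0],"spin": 0},{"offset": [0.033,-0.052,0],"spin": 0}], "jaw": 0.05}}

```text
time_s: 10.38
ee_pos: [432.4, 53.6, 186.0]
ee_rot: [180.0, -0.0, 90.1]
force: [0.0, 1.0, -0.4]
gripper_width: 50.0
gripper_force: 0.0
```

>>> {"fn": "arm_command", "kwargs": {"motion": [{"offset": [0,0,0],"spin": 0},{"offset": [0,0,0],"spin": 0}]}}

```text
time_s: 10.62
ee_pos: [435.1, 52.8, 186.5]
ee_rot: [179.9, 0.0, 90.1]
force: [0.9, 0.3, 0.7]
gripper_width: 50.1
gripper_force: 0.0
```

Run:
```python
from tray import *
im,W=take('w3');s=env.state();print(s['ee_pos'],s['ee_rot'],s['gripper_width'])
print('cup',near(W,434,85,35,28,46));print('shank',near(W,434,85,20,60))
print('yellow');fit(tray(im,W,'yellow'),603,155,-8)
```

```text
[435.54156332  52.53810942 186.27324109] [1.79898049e+02 1.50202009e-02 9.01011204e+01] 49.93941237225563
cup (1108, 'circ', array([433.4,  83.4]), 24.2, 'mid', array([433.5,  83.7,  38.2]), 'ext', array([43.8, 44.9, 10. ]), 'zmax', np.float64(44.4))
shank (122, 'circ', array([433.4,  83.1]), 5.8, 'mid', array([433.9,  83.6,  75.9]), 'ext', array([10. , 10. , 30.1]), 'zmax', np.float64(91.0))
yellow
rim 2443 z 21.652986652419543 floor z 2.5879666258697966 rect ((601.8230590820312, 157.01116943359375), (216.33917236328125, 84.16653442382812), 82.61251831054688)
fit [601.1 156.5] yaw -7.3 cost 0.99
wide [609.1 219. ]
mid [598.9 139.7]
narrow [590.9  77.2]
```

Red saw at (433.5, 83.5): cup radius 24 and shank radius about 5.5, both matching. The yellow tray fits too: wide (609,219), middle (599,140).

>>> {"fn": "arm_command", "kwargs": {"motion": [{"offset": [0.031,-0.0015,0],"spin": 0},{"offset": [0,0,0.04],"spin": 0},{"offset": [0,0,0.04],"spin": 0},{"offset": [0,0,0.036],"spin": 0},{"offset": [0,0,0],"spin": 0}]}}

```text
time_s: 11.3
ee_pos: [431.8, 82.9, 67.7]
ee_rot: [-179.7, 0.1, 90.0]
force: [-0.2, 0.0, 0.0]
gripper_width: 50.3
gripper_force: 0.0
```

>>> {"fn": "arm_command", "kwargs": {"motion": [{"offset": [0,0,0],"spin": 0},{"offset": [0,0,0],"spin": 0},{"offset": [0,0,0],"spin": 0},{"offset": [0,0,0],"spin": 0},{"offset": [0,0,0],"spin": 0}], "jaw": 0.002, "newtons": 30}}

```text
time_s: 11.92
ee_pos: [432.7, 83.9, 70.2]
ee_rot: [180.0, -0.0, 90.1]
force: [1.0, 0.1, 0.2]
gripper_width: 3.2
gripper_force: 0.0
```

Run:
```python
from tray import *
im,W=take('w4');s=env.state();print(s['ee_pos'],s['gripper_width'],s['gripper_force'],s['force'])
print('cup',near(W,434,85,45,28,46));print('shank',near(W,434,90,25,60))
```

```text
[432.64103327  83.85289651  70.12493689] 2.5818315259838025 0.0 [0.30156608 0.08915965 0.35964038]
cup (1530, 'circ', array([433.7,  83.6]), 24.2, 'mid', array([433.5,  90.4,  36.6]), 'ext', array([44.9, 32.9, 14.7]), 'zmax', np.float64(46.0))
shank (1240, 'circ', array([433.8,  88.7]), 19.0, 'mid', array([433.9,  88.4, 102.3]), 'ext', array([22.8, 30.8, 74.8]), 'zmax', np.float64(140.0))
```

View pics/w4.png

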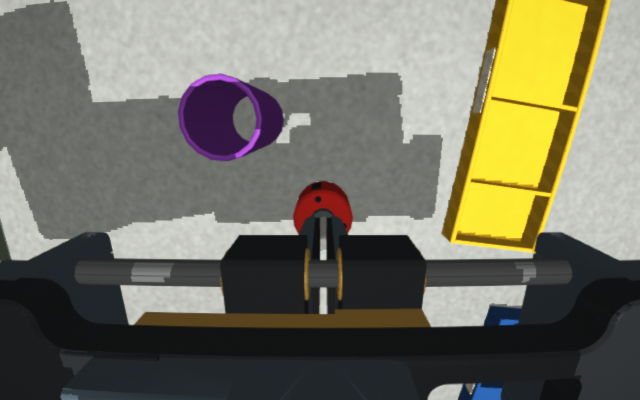

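The red saw's cup, at (323,207), is centred under the jaws, and the shank seems to sit in the gap between them, yet no grip force has built up. I'll close fully and see.

>>> {"fn": "arm_command", "kwargs": {"motion": [{"offset": [0,0,0],"spin": 0},{"offset": [0,0,0],"spin": 0},{"offset": [0,0,0],"spin": 0},{"offset": [0,0,0],"spin": 0}], "jaw": 0.0}}

```text
time_s: 12.48
ee_pos: [432.6, 83.8, 69.9]
ee_rot: [-180.0, 0.0, 90.1]
force: [1.2, -0.2, 0.7]
gripper_width: 0.3
gripper_force: 0.0
```

Run:
```python
from tray import *
S=np.load('w4.npz');im=S['im'];W=S['W']
cv2.imwrite('pics/w4c.png',cv2.resize(im[160:340,260:390],(520,600),fx=4,fy=4,interpolation=cv2.INTER_CUBIC))
im=env.grab_frame('wrist')[0];cv2.imwrite('pics/w5c.png',cv2.resize(im[160:340,200:450],(750,540),interpolation=cv2.INTER_CUBIC))
for r in(205,215,225,235,250):print(r,[tuple(np.round(W[r,c]).tolist()) for c in range(308,340,4)])
```

```text
205 [(423.0, 95.0, 41.0), (426.0, 95.0, 41.0), (429.0, 95.0, 42.0), (432.0, 95.0, 41.0), (435.0, 95.0, 42.0), (438.0, 95.0, 42.0), (441.0, 95.0, 42.0), (444.0, 95.0, 42.0)]
215 [(422.0, 86.0, 40.0), (428.0, 103.0, 93.0), (429.0, 89.0, 49.0), (432.0, 89.0, 49.0), (435.0, 89.0, 50.0), (438.0, 89.0, 49.0), (440.0, 104.0, 93.0), (445.0, 86.0, 41.0)]
225 [(426.0, 103.0, 111.0), (428.0, 104.0, 111.0), (430.0, 102.0, 107.0), (432.0, 88.0, 67.0), (435.0, 89.0, 70.0), (437.0, 102.0, 106.0), (439.0, 104.0, 111.0), (441.0, 103.0, 110.0)]
235 [(427.0, 103.0, 125.0), (429.0, 103.0, 125.0), (431.0, 102.0, 122.0), (432.0, 88.0, 86.0), (435.0, 88.0, 88.0), (437.0, 102.0, 121.0), (439.0, 102.0, 121.0), (441.0, 103.0, 125.0)]
250 [(430.0, 123.0, 185.0), (429.0, 102.0, 139.0), (431.0, 102.0, 140.0), (432.0, 37.0, -1.0), (435.0, 37.0, -1.0), (436.0, 102.0, 140.0), (438.0, 102.0, 139.0), (440.0, 104.0, 143.0)]
```

View pics/w5c.png

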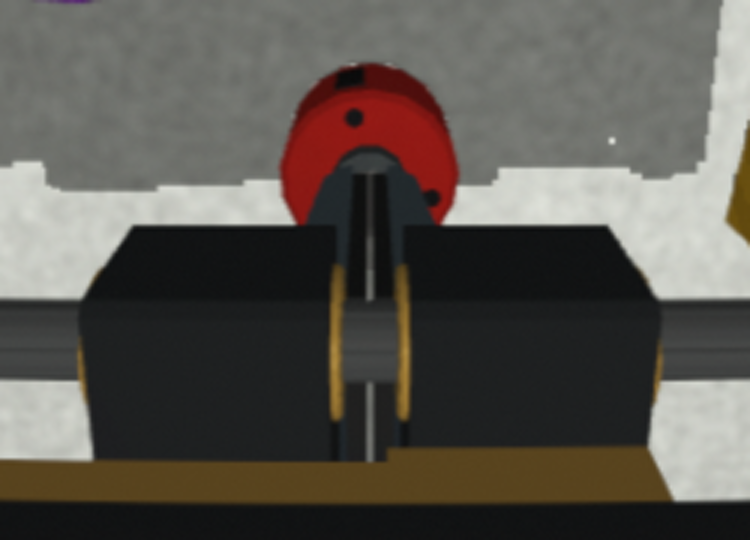

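The crop confirms that the pads have a vertical groove. Closed to 0.3 mm, the shank stands free inside it, which also explains why the 48 mm tube read 46.5. So I'll grip the shank on the flat land beside the groove, with TCP y shifted 11 mm to the -y side.

>>> {"fn": "arm_command", "kwargs": {"motion": [{"offset": [0,0,0],"spin": 0},{"offset": [0,0,0],"spin": 0},{"offset": [0,0,0],"spin": 0},{"offset": [-0.011,0.001,0],"spin": 0},{"offset": [0,0,0],"spin": 0}], "jaw": 0.035}}

```text
time_s: 13.15
ee_pos: [433.6, 72.1, 69.9]
ee_rot: [-180.0, 0.0, 90.0]
force: [-0.4, 0.5, 1.1]
gripper_width: 35.1
gripper_force: 0.0
```

>>> {"fn": "arm_command", "kwargs": {"motion": [{"offset": [0,0,0],"spin": 0},{"offset": [0,0,0],"spin": 0},{"offset": [0,0,0],"spin": 0},{"offset": [0,0,0],"spin": 0},{"offset": [0,0,0],"spin": 0}], "jaw": 0.003}}

```text
time_s: 13.78
ee_pos: [433.6, 72.9, 69.9]
ee_rot: [180.0, 0.0, 90.1]
force: [-0.5, 1.1, -0.1]
gripper_width: 2.9
gripper_force: 0.0
```

Run:
```python
from tray import *
im,W=take('w6');s=env.state();print(s['ee_pos'],s['gripper_width'],s['gripper_force'],s['force'])
print('cup',near(W,434,85,45,28,46))
cv2.imwrite('pics/w6c.png',cv2.resize(im[140:300,240:410],(638,600),interpolation=cv2.INTER_CUBIC))
```

```text
[433.60727276  72.88333469  69.95020753] 2.920300719288833 0.0 [-0.19007991  0.33790518 -0.52833897]
cup (1846, 'circ', array([433.9,  83.4]), 24.4, 'mid', array([433.6,  88.1,  36.9]), 'ext', array([45.3, 37.6, 13.7]), 'zmax', np.float64(45.9))
```

View pics/w6c.png

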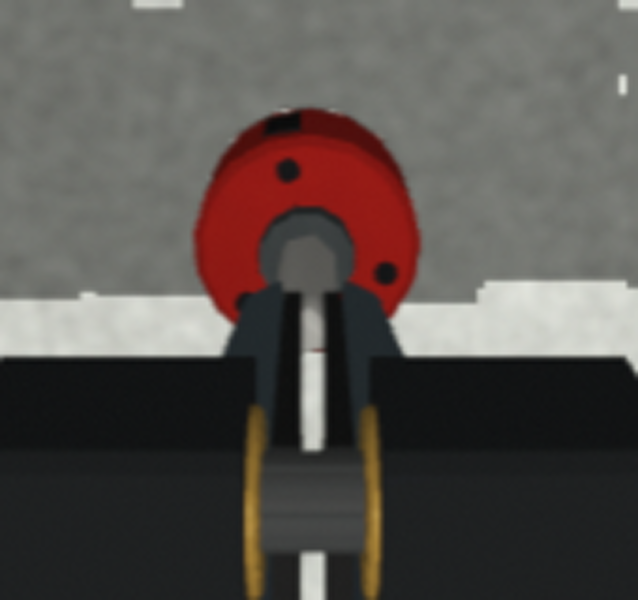

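Run:
```python
from tray import *
S=np.load('w6.npz');W=S['W'];im=S['im']
for r in range(196,262,4):print(r,[tuple(np.round(W[r,c]-[433.6,72.9,70]).tolist()) for c in range(302,344,5)])
S=np.load('w1.npz');W=S['W']
print('open')
for r in range(214,262,8):print(r,[tuple(np.round(W[r,c]-[469,182.5,190.7]).tolist()) for c in list(range(215,260,8))+list(range(395,440,8))])
```

```text
196 [(-15.0, 18.0, -28.0), (-11.0, 18.0, -28.0), (-7.0, 18.0, -29.0), (-3.0, 19.0, -24.0), (1.0, 20.0, -23.0), (5.0, 19.0, -27.0), (9.0, 18.0, -30.0), (12.0, 19.0, -27.0), (16.0, 19.0, -28.0)]
200 [(-15.0, 15.0, -28.0), (-11.0, 15.0, -29.0), (-7.0, 17.0, -20.0), (-3.0, 17.0, -22.0), (1.0, 17.0, -20.0), (5.0, 17.0, -21.0), (9.0, 15.0, -29.0), (12.0, 15.0, -28.0), (16.0, 15.0, -28.0)]
204 [(-15.0, 12.0, -29.0), (-11.0, 12.0, -28.0), (-7.0, 14.0, -21.0), (-3.0, 15.0, -18.0), (1.0, 16.0, -15.0), (5.0, 14.0, -21.0), (8.0, 14.0, -21.0), (12.0, 12.0, -28.0), (16.0, 12.0, -28.0)]
208 [(-15.0, 8.0, -29.0), (-11.0, 8.0, -29.0), (-7.0, 11.0, -20.0), (-3.0, 14.0, -9.0), (1.0, 16.0, -5.0), (4.0, 13.0, -15.0), (8.0, 11.0, -20.0), (13.0, 8.0, -29.0), (16.0, 9.0, -28.0)]
212 [(-15.0, 5.0, -29.0), (-11.0, 5.0, -29.0), (-7.0, 8.0, -20.0), (-3.0, 15.0, 1.0), (1.0, 15.0, 4.0), (4.0, 13.0, -5.0), (8.0, 8.0, -19.0), (13.0, 5.0, -29.0), (16.0, 6.0, -27.0)]
216 [(-15.0, 2.0, -28.0), (-11.0, 2.0, -28.0), (-5.0, 20.0, 25.0), (-2.0, 14.0, 8.0), (1.0, 16.0, 12.0), (4.0, 13.0, 5.0), (7.0, 20.0, 25.0), (12.0, 3.0
[... 2972 characters left out ...]
-44.0, 16.0, 44.0), (-43.0, 9.0, 28.0), (-92.0, -82.0, -192.0), (100.0, -74.0, -177.0), (48.0, 13.0, 36.0), (48.0, 19.0, 50.0), (51.0, 21.0, 55.0), (53.0, 23.0, 59.0), (57.0, 23.0, 60.0)]
246 [(-48.0, 22.0, 68.0), (-45.0, 20.0, 65.0), (-44.0, 17.0, 58.0), (-43.0, 12.0, 45.0), (-43.0, 5.0, 30.0), (-92.0, -93.0, -190.0), (104.0, -91.0, -189.0), (48.0, 9.0, 38.0), (48.0, 16.0, 53.0), (48.0, 21.0, 64.0), (51.0, 21.0, 65.0), (54.0, 22.0, 67.0)]
254 [(-46.0, 21.0, 74.0), (-44.0, 19.0, 70.0), (-43.0, 14.0, 59.0), (-43.0, 8.0, 46.0), (-43.0, 1.0, 32.0), (-93.0, -106.0, -191.0), (105.0, -103.0, -188.0), (48.0, 5.0, 40.0), (48.0, 11.0, 53.0), (48.0, 17.0, 65.0), (49.0, 21.0, 73.0), (51.0, 23.0, 77.0)]
```

The depth readings explain it. The fingertips sit about 25 mm *above* the reported TCP (relative z +25 to +28), and the shank top sits at TCP+20, so the jaws closed above the shank. There is no groove. I'll work with tip = TCP + 25, reopen, recentre and go down 41 mm.

>>> {"fn": "arm_command", "kwargs": {"motion": [{"offset": [0,0,0],"spin": 0},{"offset": [0,0,0],"spin": 0},{"offset": [0,0,0],"spin": 0},{"offset": [0.011,0,0],"spin": 0},{"offset": [0,0,0.02],"spin": 0}], "jaw": 0.04}}

```text
time_s: 14.45
ee_pos: [435.2, 85.0, 50.8]
ee_rot: [179.8, -0.1, 90.1]
force: [1.0, 0.5, -0.1]
gripper_width: 39.9
gripper_force: 0.0
```

>>> {"fn": "arm_command", "kwargs": {"motion": [{"offset": [0,0,0.012],"spin": 0},{"offset": [0,0,0.006],"spin": 0},{"offset": [0,0,0],"spin": 0}]}}

```text
time_s: 14.82
ee_pos: [433.5, 83.9, 31.7]
ee_rot: [-180.0, 0.0, 90.1]
force: [0.1, 0.1, 0.4]
gripper_width: 40.2
gripper_force: 0.0
```

>>> {"fn": "arm_command", "kwargs": {"motion": [{"offset": [0,0,0],"spin": 0},{"offset": [0,0,0],"spin": 0},{"offset": [0,0,0],"spin": 0},{"offset": [0,0,0],"spin": 0},{"offset": [0,0,0],"spin": 0}], "jaw": 0.003}}

```text
time_s: 15.45
ee_pos: [433.4, 83.8, 31.9]
ee_rot: [-180.0, 0.0, 90.1]
force: [-1.2, -0.5, 0.2]
gripper_width: 10.0
gripper_force: 30.0
```

Gripped: width 10, 30 N.

>>> {"fn": "arm_command", "kwargs": {"motion": [{"offset": [0,0,-0.03],"spin": 0},{"offset": [0,0,-0.045],"spin": 0},{"offset": [0,0,-0.045],"spin": 0},{"offset": [-0.04,0.0335,0],"spin": 0},{"offset": [-0.04,0.0335,0],"spin": 0}]}}

```text
time_s: 16.08
ee_pos: [501.6, 3.4, 152.6]
ee_rot: [179.9, -0.0, 90.2]
force: [0.2, 0.6, -2.2]
gripper_width: 10.5
gripper_force: 30.0
```

>>> {"fn": "arm_command", "kwargs": {"motion": [{"offset": [-0.04,0.0335,0],"spin": 0},{"offset": [-0.04,0.0335,0],"spin": 0},{"offset": [-0.04,0.0335,0],"spin": 0},{"offset": [-0.04,0.0335,0],"spin": 0},{"offset": [0,0,0],"spin": 0}]}}

```text
time_s: 16.7
ee_pos: [636.6, -158.8, 150.2]
ee_rot: [-180.0, 0.0, 89.9]
force: [0.1, 1.2, -1.5]
gripper_width: 10.0
gripper_force: 30.0
```

>>> {"fn": "arm_command", "kwargs": {"motion": [{"offset": [0,0,0],"spin": 0},{"offset": [0,0,0],"spin": 0}]}}

```text
time_s: 16.95
ee_pos: [634.2, -154.7, 151.8]
ee_rot: [-179.9, -0.0, 90.2]
force: [-0.1, -0.6, -2.3]
gripper_width: 10.3
gripper_force: 30.0
```

Run:
```python
from tray import *
im,W=take('w7');s=env.state();print(s['ee_pos'],s['gripper_width'],s['gripper_force'],s['force'])
print('tube',near(W,645,-77,40,85,105))
fit(tray(im,W,'blue'),637,-138,-7)
```

```text
[ 634.41609857 -154.69891866  152.11004215] 10.182820348202009 29.99751180410385 [-0.20871242  0.92842799 -2.58020741]
tube (921, 'circ', array([646.4, -76. ]), 23.9, 'mid', array([646.4, -76.3,  92.1]), 'ext', array([46.1, 46.3, 13.4]), 'zmax', np.float64(99.5))
rim 1573 z 21.968692694124172 floor z 2.5490922340168254 rect ((639.2860107421875, -122.56733703613281), (182.71627807617188, 82.589599609375), 83.20348358154297)
fit [ 637. -139.] yaw -7.0 cost 0.98
wide [644.6 -76.4]
mid [ 634.9 -155.8]
narrow [ 627.3 -218.4]
```

View pics/w7.png

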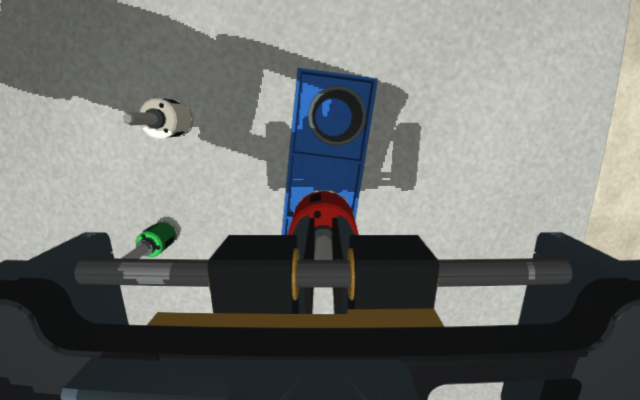

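The tube stands in the wide compartment at (336,115), and the red saw at (323,213) hangs over the middle one. Lowering.

>>> {"fn": "arm_command", "kwargs": {"motion": [{"offset": [-0.001,0,0.04],"spin": 0},{"offset": [0,0,0.04],"spin": 0},{"offset": [0,0,0.025],"spin": 0},{"offset": [0,0,0.007],"spin": 0},{"offset": [0,0,0.002],"spin": 0}]}}

```text
time_s: 17.62
ee_pos: [635.5, -156.4, 38.7]
ee_rot: [179.9, 0.0, 90.1]
force: [-0.2, 0.2, -2.4]
gripper_width: 9.9
gripper_force: 30.0
```

>>> {"fn": "arm_command", "kwargs": {"motion": [{"offset": [0,0,0.001],"spin": 0},{"offset": [0,0,0.0005],"spin": 0},{"offset": [0,0,0],"spin": 0},{"offset": [0,0,0],"spin": 0}]}}

```text
time_s: 18.12
ee_pos: [635.2, -156.8, 36.7]
ee_rot: [180.0, 0.0, 90.1]
force: [0.2, 0.0, -2.8]
gripper_width: 10.3
gripper_force: 30.0
```

>>> {"fn": "arm_command", "kwargs": {"motion": [{"offset": [0,0,0.001],"spin": 0},{"offset": [0,0,0],"spin": 0},{"offset": [0,0,0],"spin": 0}]}}

```text
time_s: 18.5
ee_pos: [635.1, -156.8, 35.4]
ee_rot: [-180.0, 0.0, 90.1]
force: [-0.3, 0.4, -2.5]
gripper_width: 10.3
gripper_force: 30.0
```

>>> {"fn": "arm_command", "kwargs": {"motion": [{"offset": [0,0,0.0007],"spin": 0},{"offset": [0,0,0],"spin": 0},{"offset": [0,0,0],"spin": 0}]}}

```text
time_s: 18.88
ee_pos: [635.1, -156.8, 35.0]
ee_rot: [180.0, 0.0, 90.1]
force: [-0.8, -0.7, 0.9]
gripper_width: 10.3
gripper_force: 30.0
```

>>> {"fn": "arm_command", "kwargs": {"motion": [{"offset": [0,0,0.0005],"spin": 0},{"offset": [0,0,0],"spin": 0},{"offset": [0,0,0],"spin": 0}]}}

```text
time_s: 19.25
ee_pos: [635.2, -156.9, 35.0]
ee_rot: [180.0, 0.0, 90.1]
force: [-2.0, 0.5, 5.4]
gripper_width: 10.2
gripper_force: 30.0
```

>>> {"fn": "arm_command", "kwargs": {"motion": [{"offset": [0,0,0],"spin": 0},{"offset": [0,0,0],"spin": 0},{"offset": [0,0,0],"spin": 0},{"offset": [0,0,-0.02],"spin": 0},{"offset": [0,0,-0.05],"spin": 0}], "jaw": 0.05}}

```text
time_s: 19.88
ee_pos: [633.1, -156.2, 101.9]
ee_rot: [-179.6, -0.1, 90.1]
force: [0.8, -0.5, 0.5]
gripper_width: 49.5
gripper_force: 0.0
```

>>> {"fn": "arm_command", "kwargs": {"motion": [{"offset": [0,0,-0.05],"spin": 0},{"offset": [-0.051,-0.0295,0],"spin": 0},{"offset": [-0.051,-0.0295,0],"spin": 0},{"offset": [-0.051,-0.0295,0],"spin": 0},{"offset": [-0.051,-0.0295,0],"spin": 0}]}}

```text
time_s: 20.5
ee_pos: [516.6, -362.5, 154.2]
ee_rot: [180.0, 0.0, 90.1]
force: [0.5, -0.3, 0.3]
gripper_width: 50.1
gripper_force: 0.0
```

>>> {"fn": "arm_command", "kwargs": {"motion": [{"offset": [0,0,0],"spin": 0},{"offset": [0,0,0],"spin": 0}]}}

```text
time_s: 20.75
ee_pos: [517.6, -360.7, 154.1]
ee_rot: [180.0, -0.0, 90.1]
force: [-0.5, 0.2, 0.2]
gripper_width: 50.1
gripper_force: 0.0
```

Run:
```python
from tray import *
im,W=take('w8');s=env.state();print(s['ee_pos'],s['ee_rot'])
print('pin',near(W,517,-330,22,15,100));print('shank',near(W,517,-330,22,73,100));print('head',near(W,517,-330,30,5,13))
print('green',near(W,437,-213,25,28,46),near(W,437,-213,15,60,95))
```

```text
[ 518.00616104 -360.12557541  154.11761799] [ 1.79988226e+02 -3.20397708e-02  9.01523184e+01]
pin (492, 'circ', array([ 518.2, -331. ]), 14.5, 'mid', array([ 518.2, -330.7,   51.5]), 'ext', array([18.9, 19.3, 64.2]), 'zmax', np.float64(84.2))
shank (375, 'circ', array([ 517.8, -331.1]), 13.9, 'mid', array([ 517.8, -331.2,   78.7]), 'ext', array([17.6, 18.4, 10. ]), 'zmax', np.float64(84.2))
head (248, 'circ', array([ 517.8, -330.9]), 15.8, 'mid', array([ 518. , -327.8,    9.2]), 'ext', array([29.8, 23.8,  3.9]), 'zmax', np.float64(12.8))
green (567, 'circ', array([ 437.4, -215.6]), 16.5, 'mid', array([ 438. , -215.8,   36.8]), 'ext', array([30.1, 30.2, 16.6]), 'zmax', np.float64(45.7)) (283, 'circ', array([ 437.2, -215.6]), 5.7, 'mid', array([ 437.7, -215.9,   75.4]), 'ext', array([ 9.7, 10.1, 30.3]), 'zmax', np.float64(90.8))
```

>>> {"fn": "arm_command", "kwargs": {"motion": [{"offset": [0.0295,0.0005,0.02],"spin": 0},{"offset": [0,0,0.045],"spin": 0},{"offset": [0,0,0.045],"spin": 0},{"offset": [0,0,0.024],"spin": 0},{"offset": [0,0,0],"spin": 0}]}}

```text
time_s: 21.42
ee_pos: [517.5, -329.1, 18.3]
ee_rot: [-179.8, -0.2, 90.2]
force: [0.0, 0.3, 0.1]
gripper_width: 49.8
gripper_force: 0.0
```

>>> {"fn": "arm_command", "kwargs": {"motion": [{"offset": [0,0,0],"spin": 0},{"offset": [0,0,0],"spin": 0},{"offset": [0,0,0],"spin": 0},{"offset": [0,0,0],"spin": 0}], "jaw": 0.008}}

```text
time_s: 21.92
ee_pos: [518.2, -331.8, 21.1]
ee_rot: [179.9, 0.0, 90.1]
force: [-0.8, -0.5, 3.4]
gripper_width: 19.0
gripper_force: 30.0
```

>>> {"fn": "arm_command", "kwargs": {"motion": [{"offset": [0,0,-0.02],"spin": 0},{"offset": [0,0,-0.04],"spin": 0},{"offset": [0,0,-0.06],"spin": 0},{"offset": [0.0375,0.0365,0],"spin": 0},{"offset": [0.0375,0.0365,0],"spin": 0}]}}

```text
time_s: 22.55
ee_pos: [591.4, -256.2, 141.3]
ee_rot: [179.9, 0.0, 90.0]
force: [1.1, -1.0, -1.7]
gripper_width: 18.5
gripper_force: 30.0
```

>>> {"fn": "arm_command", "kwargs": {"motion": [{"offset": [0.0375,0.0365,0],"spin": 0},{"offset": [0,0,0],"spin": 0},{"offset": [0,0,0],"spin": 0},{"offset": [0,0,0],"spin": 0}]}}

```text
time_s: 23.05
ee_pos: [626.2, -219.8, 140.1]
ee_rot: [-180.0, 0.0, 90.0]
force: [-0.3, 0.5, -2.5]
gripper_width: 18.4
gripper_force: 30.0
```

Run:
```python
from tray import *
im,W=take('w9');s=env.state();print(s['ee_pos'],s['gripper_width'],s['gripper_force'],s['force'])
print('tube',near(W,645,-77,40,85,105)); print('saw',near(W,635,-156,35,32,50),near(W,635,-156,18,65,100))
fit(tray(im,W,'blue'),637,-138,-7)
```

```text
[ 626.33563853 -219.78744631  140.2580548 ] 18.274580261611824 29.987947046756744 [ 0.41319187  0.31880595 -1.50693923]
tube (1173, 'circ', array([646.3, -76.5]), 24.1, 'mid', array([646.3, -78.5,  92.1]), 'ext', array([46.2, 43. , 13.6]), 'zmax', np.float64(99.8))
saw (1604, 'circ', array([ 635.9, -157.4]), 24.5, 'mid', array([ 636.2, -156.9,   43.9]), 'ext', array([44.3, 45.2,  4.2]), 'zmax', np.float64(48.5)) (151, 'circ', array([ 636.1, -157.5]), 5.6, 'mid', array([ 636. , -157.4,   81. ]), 'ext', array([10.1, 10.3, 25.6]), 'zmax', np.float64(93.9))
rim 2354 z 22.03744616724049 floor z 2.5338357628235144 rect ((637.01318359375, -139.16574096679688), (215.12489318847656, 82.53518676757812), 83.15225219726562)
fit [ 636.9 -139. ] yaw -7.0 cost 1.03
wide [644.6 -76.5]
mid [ 634.9 -155.9]
narrow [ 627.2 -218.4]
```

>>> {"fn": "arm_command", "kwargs": {"motion": [{"offset": [0.001,0.001,0.04],"spin": 0},{"offset": [0,0,0.04],"spin": 0},{"offset": [0,0,0.025],"spin": 0},{"offset": [0,0,0.007],"spin": 0},{"offset": [0,0,0.002],"spin": 0}]}}

```text
time_s: 23.72
ee_pos: [628.4, -218.5, 26.8]
ee_rot: [180.0, 0.0, 90.1]
force: [-0.1, -0.5, -2.4]
gripper_width: 18.4
gripper_force: 30.0
```

>>> {"fn": "arm_command", "kwargs": {"motion": [{"offset": [0,0,0.001],"spin": 0},{"offset": [0,0,0.001],"spin": 0},{"offset": [0,0,0],"spin": 0},{"offset": [0,0,0],"spin": 0}]}}

```text
time_s: 24.22
ee_pos: [628.3, -217.8, 24.5]
ee_rot: [180.0, 0.0, 90.1]
force: [-0.5, 1.0, -1.4]
gripper_width: 18.5
gripper_force: 30.0
```

>>> {"fn": "arm_command", "kwargs": {"motion": [{"offset": [0,0,0.0007],"spin": 0},{"offset": [0,0,0],"spin": 0},{"offset": [0,0,0],"spin": 0}]}}

```text
time_s: 24.6
ee_pos: [628.4, -217.8, 24.1]
ee_rot: [180.0, 0.0, 90.1]
force: [-1.5, 0.0, 3.0]
gripper_width: 18.2
gripper_force: 30.0
```

>>> {"fn": "arm_command", "kwargs": {"motion": [{"offset": [0,0,0],"spin": 0},{"offset": [0,0,0],"spin": 0},{"offset": [0,0,0],"spin": 0},{"offset": [0,0,-0.02],"spin": 0},{"offset": [0,0,-0.05],"spin": 0}], "jaw": 0.045}}

```text
time_s: 25.22
ee_pos: [626.3, -217.1, 91.3]
ee_rot: [-179.6, -0.1, 90.1]
force: [0.9, -0.2, 0.0]
gripper_width: 45.2
gripper_force: 0.0
```

>>> {"fn": "arm_command", "kwargs": {"motion": [{"offset": [0,0,-0.06],"spin": 0},{"offset": [0.0535,-0.0165,0],"spin": 0},{"offset": [0.0535,-0.0165,0],"spin": 0},{"offset": [0.0535,-0.0165,0],"spin": 0},{"offset": [0.0535,-0.0165,0],"spin": 0}], "jaw": 0.06}}

```text
time_s: 25.85
ee_pos: [561.1, -2.3, 153.6]
ee_rot: [180.0, -0.0, 90.1]
force: [0.5, 0.9, 0.3]
gripper_width: 59.9
gripper_force: 0.0
```

>>> {"fn": "arm_command", "kwargs": {"motion": [{"offset": [0.0535,-0.0165,0],"spin": 0},{"offset": [0.0535,-0.0165,0],"spin": 0},{"offset": [0.0535,-0.0165,0],"spin": 0},{"offset": [0.0535,-0.0165,0],"spin": 0},{"offset": [0.0535,-0.0165,0],"spin": 0}]}}

```text
time_s: 26.48
ee_pos: [478.1, 265.1, 153.6]
ee_rot: [180.0, -0.0, 90.1]
force: [0.6, 0.1, 0.5]
gripper_width: 60.0
gripper_force: 0.0
```

>>> {"fn": "arm_command", "kwargs": {"motion": [{"offset": [0.0535,-0.0165,0],"spin": 0},{"offset": [0,0,0],"spin": 0},{"offset": [0,0,0],"spin": 0},{"offset": [0,0,0],"spin": 0}]}}

```text
time_s: 26.98
ee_pos: [462.5, 315.7, 153.5]
ee_rot: [-180.0, 0.0, 90.0]
force: [0.3, 0.3, -0.5]
gripper_width: 60.2
gripper_force: 0.0
```

Run:
```python
from tray import *
im,W=take('w10');s=env.state();print(s['ee_pos'],s['ee_rot'])
print('thin',near(W,461,348,25,75,100));print('big',near(W,437,429,40,100,140));print('pthin',near(W,385,350,25,75,100))
```

```text
[462.61386039 315.64540104 153.56726991] [1.79994403e+02 1.88679784e-02 9.00078479e+01]
thin (395, 'circ', array([461.1, 348.4]), 15.9, 'mid', array([461.3, 348.5,  80.7]), 'ext', array([30.4, 30.8,  9.8]), 'zmax', np.float64(86.5))
big (1622, 'circ', array([437.6, 430.8]), 23.0, 'mid', array([437.3, 430.3, 111. ]), 'ext', array([43.1, 43.6, 21. ]), 'zmax', np.float64(122.4))
pthin (496, 'circ', array([385.6, 351.5]), 16.3, 'mid', array([386. , 351.8,  80.3]), 'ext', array([31.1, 30.5, 10.5]), 'zmax', np.float64(86.7))
```

View pics/w10.png

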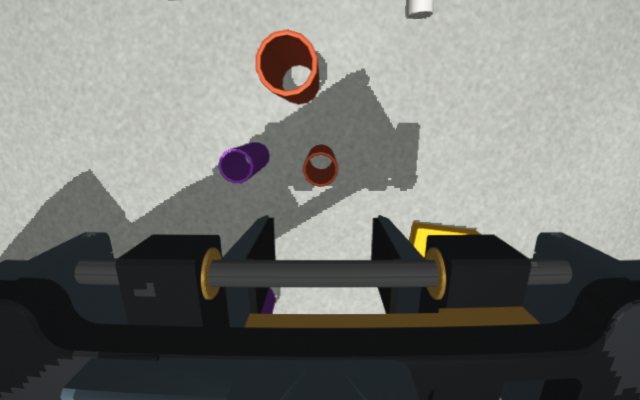

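The small red-brown tube is at (320,165) in the image; measured, (461.2, 348.4) with radius 16 and top at 85. The larger one (287,62) and the purple one (236,165) stay clear of the jaws.

>>> {"fn": "arm_command", "kwargs": {"motion": [{"offset": [0.0327,-0.0013,0.01],"spin": 0},{"offset": [0,0,0.04],"spin": 0},{"offset": [0,0,0.04],"spin": 0},{"offset": [0,0,0.0335],"spin": 0},{"offset": [0,0,0],"spin": 0}]}}

```text
time_s: 27.65
ee_pos: [459.5, 347.3, 27.8]
ee_rot: [-179.7, 0.2, 90.0]
force: [-0.3, -0.7, 0.4]
gripper_width: 60.0
gripper_force: 0.0
```

>>> {"fn": "arm_command", "kwargs": {"motion": [{"offset": [0,0,0],"spin": 0},{"offset": [0,0,0],"spin": 0},{"offset": [0,0,0],"spin": 0},{"offset": [0,0,0],"spin": 0},{"offset": [0,0,0],"spin": 0}], "jaw": 0.02, "newtons": 25}}

```text
time_s: 28.28
ee_pos: [461.3, 350.0, 31.1]
ee_rot: [179.9, -0.1, 90.1]
force: [-0.5, -0.3, 5.9]
gripper_width: 31.6
gripper_force: 25.0
```

>>> {"fn": "arm_command", "kwargs": {"motion": [{"offset": [0,0,-0.02],"spin": 0},{"offset": [0,0,-0.045],"spin": 0},{"offset": [0,0,-0.055],"spin": 0},{"offset": [-0.0325,0.037,0],"spin": 0},{"offset": [-0.0325,0.037,0],"spin": 0}]}}

```text
time_s: 28.9
ee_pos: [535.4, 284.5, 150.6]
ee_rot: [179.9, -0.0, 90.2]
force: [-0.3, 0.3, -2.3]
gripper_width: 31.9
gripper_force: 24.9
```

>>> {"fn": "arm_command", "kwargs": {"motion": [{"offset": [-0.0325,0.037,0],"spin": 0},{"offset": [-0.0325,0.037,0],"spin": 0},{"offset": [0,0,0],"spin": 0},{"offset": [0,0,0],"spin": 0}]}}

```text
time_s: 29.4
ee_pos: [608.2, 219.9, 149.2]
ee_rot: [-179.9, 0.0, 90.1]
force: [1.1, -0.3, -2.3]
gripper_width: 31.6
gripper_force: 24.9
```

Run:
```python
from tray import *
im,W=take('w11');s=env.state();print(s['ee_pos'],s['gripper_width'],s['gripper_force'],s['force'])
fit(tray(im,W,'yellow'),601,156.5,-7.3)
```

```text
[607.97538288 220.41137136 149.51569577] 31.635469836451083 24.948645746335387 [ 0.04858637 -0.17824765 -1.45311498]
rim 839 z 21.93272758886502 floor z 2.507464127065589 rect ((603.2279052734375, 164.34115600585938), (200.67196655273438, 83.01618957519531), 82.64732360839844)
fit [602.1 157. ] yaw -7.3 cost 1.0
wide [610.1 219.4]
mid [599.9 140.1]
narrow [591.8  77.6]
```

>>> {"fn": "arm_command", "kwargs": {"motion": [{"offset": [-0.001,0.0015,0.04],"spin": 0},{"offset": [0,0,0.04],"spin": 0},{"offset": [0,0,0.025],"spin": 0},{"offset": [0,0,0.007],"spin": 0},{"offset": [0,0,0.001],"spin": 0}]}}

```text
time_s: 30.08
ee_pos: [610.4, 219.7, 37.5]
ee_rot: [180.0, -0.0, 90.2]
force: [0.8, -0.4, -2.3]
gripper_width: 32.0
gripper_force: 24.9
```

>>> {"fn": "arm_command", "kwargs": {"motion": [{"offset": [0,0,0.001],"spin": 0},{"offset": [0,0,0.001],"spin": 0},{"offset": [0,0,0],"spin": 0},{"offset": [0,0,0],"spin": 0}]}}

```text
time_s: 30.58
ee_pos: [610.7, 218.8, 35.3]
ee_rot: [180.0, -0.0, 90.1]
force: [-0.8, 0.6, -1.8]
gripper_width: 31.6
gripper_force: 24.9
```

>>> {"fn": "arm_command", "kwargs": {"motion": [{"offset": [0,0,0.0007],"spin": 0},{"offset": [0,0,0],"spin": 0},{"offset": [0,0,0],"spin": 0}]}}

```text
time_s: 30.95
ee_pos: [610.6, 218.9, 34.3]
ee_rot: [180.0, 0.0, 90.1]
force: [0.7, -0.3, -1.7]
gripper_width: 31.8
gripper_force: 24.9
```

>>> {"fn": "arm_command", "kwargs": {"motion": [{"offset": [0,0,0.0006],"spin": 0},{"offset": [0,0,0],"spin": 0},{"offset": [0,0,0],"spin": 0}]}}

```text
time_s: 31.32
ee_pos: [610.6, 219.0, 34.2]
ee_rot: [180.0, -0.0, 90.1]
force: [-1.3, -0.8, 3.2]
gripper_width: 31.7
gripper_force: 25.0
```

>>> {"fn": "arm_command", "kwargs": {"motion": [{"offset": [0,0,0.0005],"spin": 0},{"offset": [0,0,0],"spin": 0},{"offset": [0,0,0],"spin": 0}]}}

```text
time_s: 31.7
ee_pos: [610.7, 219.0, 34.2]
ee_rot: [180.0, -0.0, 90.1]
force: [-2.2, -0.8, 6.3]
gripper_width: 31.5
gripper_force: 25.0
```

>>> {"fn": "arm_command", "kwargs": {"motion": [{"offset": [0,0,0],"spin": 0},{"offset": [0,0,0],"spin": 0},{"offset": [0,0,0],"spin": 0},{"offset": [0,0,-0.02],"spin": 0},{"offset": [0,0,-0.05],"spin": 0}], "jaw": 0.05}}

```text
time_s: 32.33
ee_pos: [608.6, 218.2, 101.0]
ee_rot: [-179.6, 0.1, 90.1]
force: [0.9, 0.4, 0.5]
gripper_width: 50.1
gripper_force: 0.0
```

>>> {"fn": "arm_command", "kwargs": {"motion": [{"offset": [0,0,-0.055],"spin": 0},{"offset": [-0.0515,-0.0192,0],"spin": 0},{"offset": [-0.0515,-0.0192,0],"spin": 0},{"offset": [-0.0515,-0.0192,0],"spin": 0},{"offset": [-0.0515,-0.0192,0],"spin": 0}]}}

```text
time_s: 32.95
ee_pos: [533.4, 11.2, 158.2]
ee_rot: [180.0, 0.0, 90.1]
force: [-0.1, 0.3, 0.1]
gripper_width: 49.9
gripper_force: 0.0
```

>>> {"fn": "arm_command", "kwargs": {"motion": [{"offset": [-0.0515,-0.0192,0],"spin": 0},{"offset": [-0.0515,-0.0192,0],"spin": 0},{"offset": [-0.0515,-0.0192,0],"spin": 0},{"offset": [-0.0515,-0.0192,0],"spin": 0},{"offset": [-0.0515,-0.0192,0],"spin": 0}]}}

```text
time_s: 33.58
ee_pos: [438.0, -246.6, 158.3]
ee_rot: [180.0, 0.0, 90.1]
force: [0.2, -0.3, -0.0]
gripper_width: 49.8
gripper_force: 0.0
```

>>> {"fn": "arm_command", "kwargs": {"motion": [{"offset": [0,0,0],"spin": 0},{"offset": [0,0,0],"spin": 0},{"offset": [0,0,0],"spin": 0}]}}

```text
time_s: 33.95
ee_pos: [439.1, -243.8, 158.2]
ee_rot: [180.0, -0.0, 90.2]
force: [0.1, -0.3, -0.2]
gripper_width: 50.2
gripper_force: 0.0
```

Run:
```python
from tray import *
im,W=take('w12');s=env.state();print(s['ee_pos'],s['ee_rot'])
print('green',near(W,437,-215,25,28,46),near(W,437,-215,15,60,95))
```

```text
[ 439.11969933 -243.7020208   158.20567426] [-1.79999283e+02 -1.37136575e-02  9.02302621e+01]
green (408, 'circ', array([ 436.7, -214.8]), 16.4, 'mid', array([ 436.8, -214.6,   37.7]), 'ext', array([30.6, 30.3, 13.5]), 'zmax', np.float64(45.8)) (147, 'circ', array([ 436.8, -215. ]), 5.6, 'mid', array([ 436.7, -214.5,   76.2]), 'ext', array([ 9.6, 10. , 28.5]), 'zmax', np.float64(91.0))
```

>>> {"fn": "arm_command", "kwargs": {"motion": [{"offset": [0.0295,-0.0017,0.01],"spin": 0},{"offset": [0,0,0.045],"spin": 0},{"offset": [0,0,0.045],"spin": 0},{"offset": [0,0,0.026],"spin": 0},{"offset": [0,0,0],"spin": 0}]}}

```text
time_s: 34.62
ee_pos: [435.8, -213.8, 30.7]
ee_rot: [-179.8, -0.1, 90.2]
force: [0.3, 0.6, 0.2]
gripper_width: 49.8
gripper_force: 0.0
```

>>> {"fn": "arm_command", "kwargs": {"motion": [{"offset": [0,0,0],"spin": 0},{"offset": [0,0,0],"spin": 0},{"offset": [0,0,0],"spin": 0},{"offset": [0,0,0],"spin": 0},{"offset": [0,0,0],"spin": 0}], "jaw": 0.003}}

```text
time_s: 35.25
ee_pos: [436.9, -215.6, 32.5]
ee_rot: [180.0, 0.0, 90.1]
force: [-0.8, -0.4, 2.7]
gripper_width: 10.4
gripper_force: 25.0
```

>>> {"fn": "arm_command", "kwargs": {"motion": [{"offset": [0,0,-0.02],"spin": 0},{"offset": [0,0,-0.045],"spin": 0},{"offset": [0,0,-0.055],"spin": 0},{"offset": [0.0508,0.0233,0],"spin": 0},{"offset": [0.0508,0.0233,0],"spin": 0}]}}

```text
time_s: 35.88
ee_pos: [483.9, -113.2, 153.0]
ee_rot: [179.9, 0.0, 90.0]
force: [1.1, 0.5, -1.7]
gripper_width: 10.4
gripper_force: 25.0
```

>>> {"fn": "arm_command", "kwargs": {"motion": [{"offset": [0.0508,0.0233,0],"spin": 0},{"offset": [0.0508,0.0233,0],"spin": 0},{"offset": [0.0508,0.0233,0],"spin": 0},{"offset": [0.0508,0.0233,0],"spin": 0},{"offset": [0.0508,0.0233,0],"spin": 0}]}}

```text
time_s: 36.5
ee_pos: [599.6, 142.1, 151.8]
ee_rot: [-180.0, 0.0, 90.1]
force: [1.4, -0.7, -0.6]
gripper_width: 10.4
gripper_force: 25.0
```

>>> {"fn": "arm_command", "kwargs": {"motion": [{"offset": [0,0,0],"spin": 0},{"offset": [0,0,0],"spin": 0},{"offset": [0,0,0],"spin": 0}]}}

```text
time_s: 36.88
ee_pos: [598.7, 139.1, 152.2]
ee_rot: [-180.0, 0.0, 90.0]
force: [-0.1, 0.7, -1.9]
gripper_width: 10.5
gripper_force: 25.0
```

Run:
```python
from tray import *
im,W=take('w13');s=env.state();print(s['ee_pos'],s['gripper_width'],s['gripper_force'],s['force'])
print('thin',near(W,610,219,25,75,100))
fit(tray(im,W,'yellow'),601,156.5,-7.3)
```

```text
[598.80480398 139.11824373 152.34095655] 10.31745500925392 24.98737871646881 [-0.9703242  -0.41314094 -1.37137555]
thin (416, 'circ', array([610.8, 217.3]), 15.9, 'mid', array([611. , 217.1,  82.5]), 'ext', array([30.3, 30.3, 13. ]), 'zmax', np.float64(89.1))
rim 1812 z 21.964302112830836 floor z 2.5344969409217413 rect ((604.2009887695312, 172.05130004882812), (185.6646270751953, 83.16435241699219), 82.54910278320312)
fit [602.1 156.8] yaw -7.5 cost 1.01
wide [610.3 219.2]
mid [599.8 139.9]
narrow [591.6  77.4]
```

>>> {"fn": "arm_command", "kwargs": {"motion": [{"offset": [0.001,0.001,0.04],"spin": 0},{"offset": [0,0,0.04],"spin": 0},{"offset": [0,0,0.025],"spin": 0},{"offset": [0,0,0.007],"spin": 0},{"offset": [0,0,0.002],"spin": 0}]}}

```text
time_s: 37.55
ee_pos: [600.7, 141.0, 38.8]
ee_rot: [179.9, -0.0, 90.1]
force: [0.0, 0.5, -1.4]
gripper_width: 10.2
gripper_force: 25.0
```

>>> {"fn": "arm_command", "kwargs": {"motion": [{"offset": [0,0,0.001],"spin": 0},{"offset": [0,0,0.001],"spin": 0},{"offset": [0,0,0],"spin": 0},{"offset": [0,0,0],"spin": 0}]}}

```text
time_s: 38.05
ee_pos: [600.4, 141.5, 36.5]
ee_rot: [180.0, 0.0, 90.1]
force: [0.7, -0.2, -1.9]
gripper_width: 10.5
gripper_force: 25.0
```

>>> {"fn": "arm_command", "kwargs": {"motion": [{"offset": [0,0,0.0006],"spin": 0},{"offset": [0,0,0],"spin": 0},{"offset": [0,0,0],"spin": 0}]}}

```text
time_s: 38.42
ee_pos: [600.2, 141.5, 35.6]
ee_rot: [-180.0, 0.0, 90.1]
force: [-0.1, -0.7, -1.0]
gripper_width: 10.4
gripper_force: 25.0
```

>>> {"fn": "arm_command", "kwargs": {"motion": [{"offset": [0,0,0.0006],"spin": 0},{"offset": [0,0,0],"spin": 0},{"offset": [0,0,0],"spin": 0}]}}

```text
time_s: 38.8
ee_pos: [600.4, 141.5, 35.5]
ee_rot: [180.0, -0.0, 90.1]
force: [-1.8, -0.5, 4.5]
gripper_width: 10.6
gripper_force: 25.0
```

>>> {"fn": "arm_command", "kwargs": {"motion": [{"offset": [0,0,0.0004],"spin": 0},{"offset": [0,0,0],"spin": 0},{"offset": [0,0,0],"spin": 0}]}}

```text
time_s: 39.17
ee_pos: [600.4, 141.5, 35.5]
ee_rot: [180.0, -0.0, 90.1]
force: [-2.1, 0.3, 7.1]
gripper_width: 10.2
gripper_force: 25.0
```

Seated. I'll release, rise, move aside and check everything.

>>> {"fn": "arm_command", "kwargs": {"motion": [{"offset": [0,0,0],"spin": 0},{"offset": [0,0,0],"spin": 0},{"offset": [0,0,0],"spin": 0},{"offset": [0,0,-0.02],"spin": 0},{"offset": [0,0,-0.05],"spin": 0}], "jaw": 0.05}}

```text
time_s: 39.8
ee_pos: [598.3, 141.0, 102.5]
ee_rot: [-179.6, 0.1, 90.1]
force: [0.6, -0.2, 0.1]
gripper_width: 49.9
gripper_force: 0.0
```

>>> {"fn": "arm_command", "kwargs": {"motion": [{"offset": [0,0,-0.06],"spin": 0},{"offset": [-0.05,-0.015,-0.02],"spin": 0},{"offset": [-0.055,-0.015,-0.02],"spin": 0},{"offset": [-0.055,-0.015,-0.01],"spin": 0},{"offset": [0,0,0],"spin": 0}]}}

```text
time_s: 40.42
ee_pos: [555.2, -21.8, 215.8]
ee_rot: [179.9, 0.1, 89.8]
force: [1.0, 0.3, -0.6]
gripper_width: 50.2
gripper_force: 0.0
```

>>> {"fn": "arm_command", "kwargs": {"motion": [{"offset": [0,0,0],"spin": 0},{"offset": [0,0,0],"spin": 0}]}}

```text
time_s: 40.67
ee_pos: [555.7, -17.5, 214.0]
ee_rot: [-179.9, -0.0, 90.2]
force: [-0.1, 0.6, -0.3]
gripper_width: 49.8
gripper_force: 0.0
```

Run:
```python
from tray import *
im,W=take('w14');s=env.state();print(s['ee_pos'],s['time_s'])
print('green',near(W,600,140,30,32,50),near(W,600,140,15,62,95));print('thin',near(W,610,219,25,75,100))
fit(tray(im,W,'yellow'),601,156.5,-7.3)
a=env.grab_frame('scene')[0];cv2.imwrite('pics/end.png',cv2.resize(a[130:280,190:480],(780,403),interpolation=cv2.INTER_CUBIC))
```

```text
[555.68598257 -17.41470084 214.03590242] 40.725
green (401, 'circ', array([601.5, 141.4]), 16.4, 'mid', array([600.6, 141.5,  41.2]), 'ext', array([29.7, 30.8, 16.2]), 'zmax', np.float64(49.9)) (173, 'circ', array([601.4, 141.2]), 5.7, 'mid', array([600.8, 140.9,  78.8]), 'ext', array([ 9.5,  9.7, 30.7]), 'zmax', np.float64(94.6))
thin None
rim 1541 z 21.826624800479806 floor z 2.586694943151656 rect ((598.1619873046875, 125.78961944580078), (153.26914978027344, 83.4571304321289), 82.6386947631836)
fit [601.8 156.4] yaw -7.3 cost 1.05
wide [609.8 218.9]
mid [599.6 139.5]
narrow [591.6  77. ]
```

View pics/end.png

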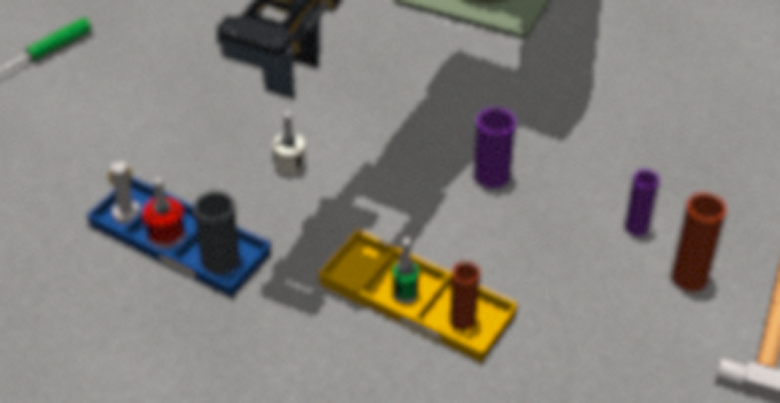

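The picture shows both kits complete and upright: pin (122,195), red saw (163,215) and thick tube (217,230) in the blue tray; green saw (406,275) and thin tube (465,295) in the yellow. The spare saw (289,150) and the tools have not moved. Handing in.

```bash
python3 -c "
from workcell import env
print(env.job_done())"
```

```text
the job is handed in; nothing more can be done
None
```

Both kits are made up and handed in after about 41 s: all five pieces stand upright in the compartments asked for, and I never gripped or moved the spare saw, hammer or screwdriver.

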